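# Bench-test a syrup pump spring

## Robot

A 6-joint arm with a two-finger parallel gripper is mounted at the origin on a cart in front of the work surface, level with it; the furniture and walls round the work are solid. World frame = base frame: x ahead of the robot, y to its left, z up, the work surface at z = 0. Lengths are in mm, angles in rad, forces in N, time in s.
With the tool pointing down it reaches from about 350 to 875 mm from the base axis. Payload 4.2 kg.
Tool frame: the origin (TCP) lies between the finger pads; the fingertips stand 25 mm ahead of it and the grasp point (between the pads) lies 6 mm ahead of it; z points along the fingers, y is the line along which they close (so a half turn about z gives the same grasp; the last joint's range is limited). The gripper opens to 85 mm and grips with 20 to 120 N. Pads are 22 mm wide; open, the fingers measure 114 mm over their backs; the gripper's body (76 mm by 85 mm) begins 54 mm behind the grasp point. The pads swing forward as they close: fully open they stand 13 mm farther back than shut.
Start: joints at [1.532, 0.385, 0.008, 0, -1.194, -0.259], TCP at [183.354, 597.479, 235.312] pointing down, gripper open.
Joint ranges: [-3.14, 3.14], [-1.21, 2.06], [-1.07, 1.41], [-3.16, 2.05], [-2.99, -0.16], [-3.1, 3.1]. Speed limits (rad/s): [2.79, 2.79, 3.14, 3.14, 3.14, 3.14].

## Interface

Orientations are given as a unit quaternion [x, y, z, w].
In Python, from bench import arm gives the robot as it stands.
- The arm moves only by the shell command python3 -m pendant 'ROWS'. ROWS is JSON, a list of rows, each a list of 7 numbers: the shift along the tool's x, y, z in m, then the turn, a rotation vector about the tool's x, y, z in degrees, then the finger opening in m, from 0 to 0.0854. In form: [[x, y, z, wx, wy, wz, fingers], ...]. A call has 1 to 12 rows; each row shifts and turns the commanded pose from where the row before left it, along the tool's axes as they then stand; what a row does not reach is not made up. A row lasts 1/10 s, in which the tool goes at most 50 mm and 8.59 degrees, less where a joint would pass 70% of its speed; a pose out of reach is approached as far as the arm can. A call is refused whole if a number of a shift passes 0.05 or a number of a turn 8.59, either way. A call with a gripper value outside its range is refused whole. The fingers move at their own pace and stop on an object; the grip force is fixed at half the most. Time passes only in rows, so rows that do not move let the fingers close. It gives the time, the measured TCP pose, the force, the opening and the grip force at its end, in the units of the state.
- arm.read_state(): the state, without advancing time (a new reading comes with each control period).
- arm.get_image(name): name is "scene" or "side" or "wrist"; returns a dict with "image" (400x640x3 uint8, red, green, blue), "fx", "fy", "cx", "cy" (pixels), "xyz" and "rotation" of the camera in the world. Camera axes: x right, y down, z forward; pixel columns grow to the right and rows downward; lengths in mm; the calibration is good to about 2 mm. The wrist camera is an equidistant fisheye: a pixel r from the principal point sees the ray r / f radians off the axis. A picture is of the moment at which its call begins. There is no depth.
- arm.job_done(): hands the job in; it is judged then, once.
The state is a dict: "clock": time; "joints": joint angles; "joint_vel": joint speeds; "joint_efforts": joint torques, N m; "position": TCP position; "ee_rot": TCP orientation; "contact_force": force on the tool from outside, world axes, zero at the start; "wrist_torque": the same for the moment, N m; "gripper_width": finger opening in mm; "grasp_force": force on a finger pad.
Only numpy, scipy, OpenCV 4.12 (cv2) and the standard library are available. Lean on these libraries where they do the work, as an engineer would, in place of code of your own. Each camera call takes 0.05 s, during which the arm holds its last target. There are 200 camera calls.

## Task

Stand the pump spring upright in the round seat of the spring tester, then press straight down on its cap until the dial's needle and the peak hand it pushes along stand at the top of the dial, between the two long marks, and keep it there for a good second; never let them run past the marks. Then let go and leave the spring standing in the seat, with the peak hand still between the marks as the record; keep your hands off the dial itself and leave everything else on the counter where it is.

Things in the scene. Friction and masses are not known exactly. Their poses are not given: they have to be found in the camera images.
- spring: Loose pump spring unit, 0.11 to 0.16 kg, standing upright left of the tester; origin at the centre of its underside, z up. Steel foot disc 44 mm across, 10 mm thick, lower edge bevelled; then a coil spring; on top a sprung cap: flange 44 mm across with a black upright grip knob, 26 mm across, 32 mm tall, flat top. Lift it by the knob. Free length varies: see knob_axis.
- knob_axis (a point): Point on the axis of the spring unit 60 mm above its underside, fixed to the foot, always inside the knob. The cap itself is not measured: free length differs from spring to spring, the knob's top 69 to 81 mm and its lower end (on the flange) 37 to 49 mm above the underside. Pressed, the cap gives from 3 N on, then 1 mm for each 2 N, 14 mm at most.
- tester: Fixed spring tester: grey base plate 90 x 210 x 16 mm with the round aluminium seat at one end and a dial at the other. Origin on the counter below the seat's centre; x points away from the robot at zero yaw; the dial stands 115 mm from the seat along the tester's -y (the robot's right).
- seat (a point): Centre of the seat's floor, tester unloaded, 41 mm above the counter; fixed to the base. The seat is an open round cup, 48 mm inside, 60 mm outside, rim 7 mm above this floor. Loaded, it sinks straight down 1 mm for each 2.5 N (spring's weight included), 9.5 mm at most.
- dial: Round steel dial with a white face, 80 mm across, on the tester, tilted back 43 degrees to face the robot; centre 64 mm above the counter, highest edge about 105 mm. Origin at the centre of its back. Two long black marks at the top of the face, 0.3 rad either side of straight up, bound the wanted reading.
- case_corner (a point): Nearest top corner, 290 mm above the counter, of the fixed glass display case with brass edges behind the work; its front face runs from here 0.12 m away from the robot and 0.43 m to the robot's left. Keep gripper, wrist and arm clear of it, also on the way in from the start pose and between spring and tester.
- needle (a joint): Thin long live needle of the dial, rad, clockwise from lower left (0 = unloaded). Follows the load on the seat at 0.168 rad per N (spring's weight, 1.1 to 1.6 N, included): straight up is 2.356, at 14 N in all, about 13 N of it pressed by the robot. The long marks are at 2.056 and 2.656.
- peak_hand (a joint): Short thick peak hand on the same axis, round end, same zero and direction, rad. The needle pushes it clockwise; it stays at the greatest reading so far and does not return. Starts between 0 and 0.9.
- mug_2: Bystander: dark upturned mug, 65 x 93 x 53 mm; origin at the centre of its underside. Leave it alone.
- honey_tin: Bystander: round black tin with an orange lid, 58 mm wide, 60 mm tall; origin at the centre of its underside. Leave it alone.
- cocoa_jar: Bystander: round glass jar with a grey lid, 64 mm wide, 78 mm tall; origin at the centre of its underside. Leave it alone.
- service_bell: Bystander: domed reception bell, 83 mm wide, 74 mm tall; origin at the centre of its underside. Leave it alone.
- teaspoon_1: Bystander: metal teaspoon, 130 mm long, lying between spring and tester; origin at the centre of its underside. Leave it alone.
Not all that is in view belongs to the job. What is shaped like the spring but pink is not meant.

How it is judged (in metres and radians):
On the way, in this order (a step that is already met when the one before it is completed fails the run):
1. the spring stands upright in the tester's seat (horizontal distance between spring and seat below 0.004 m and z of spring in the frame of seat between -0.012 and 0.003 m and angle between spring's own z axis and vertical below 0.08 rad), for 0.2 s.
2. pressed by the robot, needle and peak hand stay between the long marks for 0.8 s, the spring in the seat (all of step 1 and value of joint needle between 2 and 2.66 rad and value of joint peak_hand between 2.056 and 2.656 rad and contact force between the fingers and spring above 4 N), for 0.8 s.
At the end, for the whole second after the job is handed in: The spring stands at rest in the seat (within 4 mm of its centre, upright within 0.08 rad), no longer pressed or touched (needle below 0.6 rad), and the peak hand has stayed between the long marks (2.056 to 2.656 rad) (all of step 1 and value of joint peak_hand between 2.056 and 2.656 rad and value of joint needle below 0.6 rad and linear speed of spring below 0.02 m/s and contact force between each of the arm, the fingers and spring below 0.1 N).
It fails at once if peak hand driven past the second long mark (2.656 rad) (value of joint peak_hand above 2.656 rad).
It fails at once if robot touches the dial (contact force between any of the arm, the fingers and dial above 0.5 N).
It fails at once if a bystander moved more than 25 mm (distance of any of mug_2, honey_tin, cocoa_jar, service_bell, teaspoon_1 from where it was at the start of the episode above 0.025 m).
It also fails if it takes over 58 s, if anything falls off the work surface, if the arm or the gripper's body presses on something with over 40 N, if the wrist force passes 120 N, or if a joint passes its speed limit or range.

## Working session

There is one attempt and no reset: what is moved stays moved. The work goes in short steps, Python scripts to look and compute and a shell command to move; the robot and the scene stay as the last step left them, time stands still between calls to the robot, and variables do not carry over. Pictures are saved under pics/ and viewed, at most 10 in all, crops included, and the job is handed in when it is done.

```bash
ls; mkdir -p pics; python3 - <<'E'
from bench import arm
import cv2, json
s=arm.read_state(); print(s)
for n in ["scene","side","wrist"]:
    d=arm.get_image(n); cv2.imwrite(f"pics/{n}0.png",d["image"][:,:,::-1])
    print(n,{k:v for k,v in d.items() if k!="image"})
E
```

```text
pics
{'clock': 0.0, 'joints': array([ 1.53160595e+00,  3.85547794e-01,  6.61658717e-03, -5.29348113e-04,
       -1.19396103e+00, -2.58615557e-01]), 'joint_vel': array([1.35948783e-03, 6.27666672e-04, 1.20895317e-03, 3.93368922e-04,
       4.11820628e-04, 8.79704958e-05]), 'joint_efforts': array([ 9.20189450e-04, -3.92292631e+01,  1.88395232e+01,  4.18597296e+00,
       -4.68471117e-03,  1.64766302e-06]), 'position': array([183.18486624, 596.95213061, 234.21872459]), 'ee_rot': array([ 9.88919357e-01, -1.48449814e-01, -1.29778197e-04,  1.06859045e-03]), 'contact_force': array([ 0.41099022, -0.17410479, -0.22120855]), 'wrist_torque': array([-0.01188791, -0.05263128, -0.01947157]), 'grasp_force': 0.0, 'gripper_width': 85.34736798693108}
scene {'fx': 414.42314452633434, 'fy': 414.42314452633434, 'cx': 319.31556948920394, 'cy': 203.67447726471178, 'xyz': array([ -360.02737977, -1012.08228073,   794.15213597]), 'rotation': array([ 0.77975766, -0.30810133,  0.18710813, -0.51190049])}
side {'fx': 376.4284205389321, 'fy': 376.4284205389321, 'cx': 318.8606087133838, 'cy': 198.68605817644988, 'xyz': array([ 403.70061597, -950.14956828,  925.19139705]), 'rotation': array([ 0.89469752, -0.07309343,  0.03132112, -0.4395369 ])}
wrist {'fx': 309.70691628693146, 'fy': 309.70691628693146, 'cx': 317.94822076786926, 'cy': 197.79685558612238, 'xyz': array([247.26892605, 577.86917767, 373.17499053]), 'rotation': array([-0.58931513,  0.79659487,  0.10780263, -0.08076438])}
```

View pics/scene0.png

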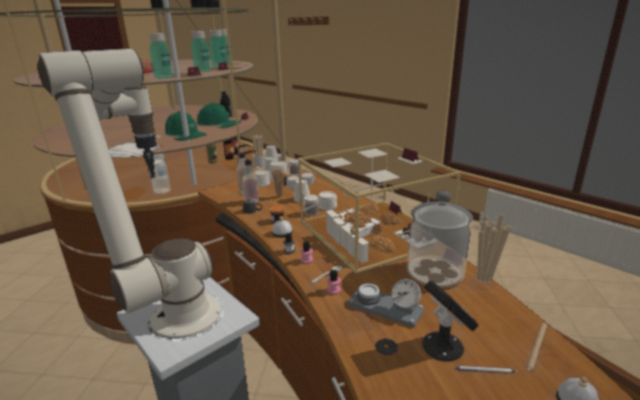

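View pics/side0.png

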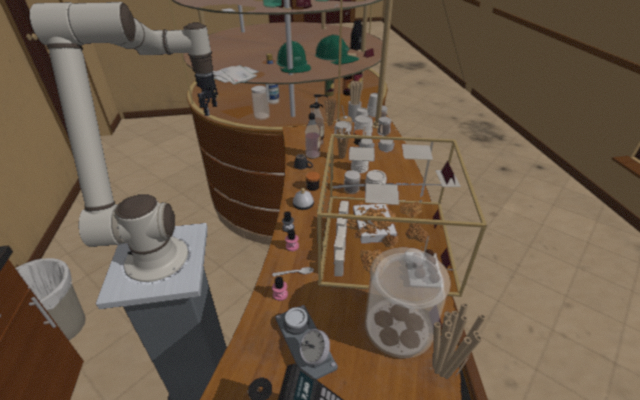

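View pics/wrist0.png

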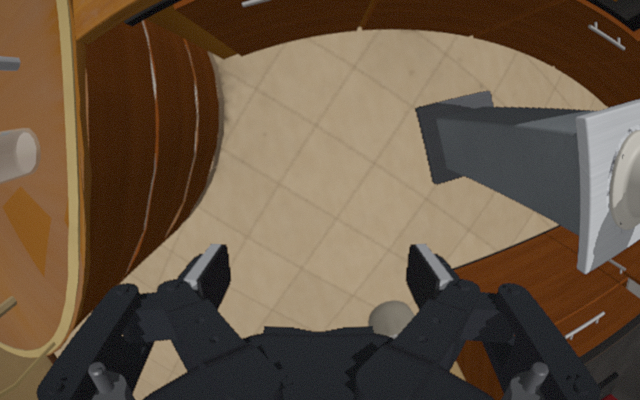

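The scene view shows three knobbed units: scene (289,243) grey, (307,252) pink, (335,282) pink. In the side view they are at (288,222), (292,240) and (279,289). The tester is at scene (385,300) and side (305,335). The grey one fits, because pink ones are ruled out. I'll confirm that in one enlarged crop.

```bash
python3 - <<'E'
import cv2, numpy as np
a=cv2.imread("pics/scene0.png")[222:307,265:425]; b=cv2.imread("pics/side0.png")[200:380,255:345]
a=cv2.resize(a,None,fx=3,fy=3,interpolation=cv2.INTER_CUBIC)  # 480x255
b=cv2.resize(b,None,fx=3.3,fy=3.3,interpolation=cv2.INTER_CUBIC) # 297x594
o=np.zeros((600,790,3),np.uint8); o[:a.shape[0],:a.shape[1]]=a; o[:b.shape[0],485:485+b.shape[1]]=b
cv2.imwrite("pics/crop1.png",o)
E
cat > h.py <<'E'
import numpy as np, cv2
from scipy.spatial.transform import Rotation as R
from bench import arm
def ray(d,u,v):
    if d.get("fish"):
        x,y=(u-d["cx"])/d["fx"],(v-d["cy"])/d["fy"]; r=np.hypot(x,y)
        k=np.array([np.sin(r)*x/r,np.sin(r)*y/r,np.cos(r)])
    else: k=np.array([(u-d["cx"])/d["fx"],(v-d["cy"])/d["fy"],1.])
    k=R.from_quat(d["rotation"]).apply(k); return d["xyz"],k/np.linalg.norm(k)
def plane(d,u,v,z):
    o,k=ray(d,u,v); return o+k*(z-o[2])/k[2]
def tri(*rs):
    A=np.zeros((3,3));b=np.zeros(3)
    for o,k in rs: P=np.eye(3)-np.outer(k,k);A+=P;b+=P@o
    p=np.linalg.solve(A,b); return p,[np.linalg.norm((np.eye(3)-np.outer(k,k))@(p-o)) for o,k in rs]
def img(n):
    d=arm.get_image(n); d["fish"]=n=="wrist"; return d
def proj(d,p):
    q=R.from_quat(d["rotation"]).inv().apply(np.asarray(p,float)-d["xyz"])
    if d.get("fish"):
        t=np.arctan2(np.hypot(q[0],q[1]),q[2]);f=d["fx"]*t/np.hypot(q[0],q[1]);return d["cx"]+f*q[0],d["cy"]+f*q[1]
    return d["cx"]+d["fx"]*q[0]/q[2],d["cy"]+d["fy"]*q[1]/q[2]
E
```

```text
(no output)
```

View pics/crop1.png

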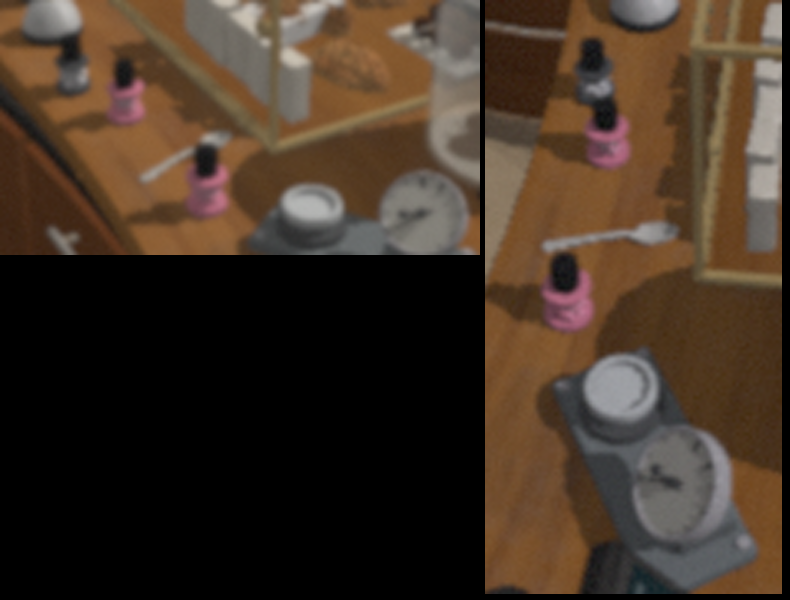

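The crop confirms it: the grey steel unit with the black knob (scene (289,243), side (288,222)) is the spring, and both pink ones are decoys. The empty seat is at scene (369,289) and side (296,317). Next step is to triangulate.

```bash
cat > tri0.py <<'E'
from h import *
S=img("scene");D=img("side")
c=lambda x,y:(265+x/3,222+y/3); e=lambda x,y:(255+(x-485)/3.3,200+y/3.3)
for n,p,q in [("knobtop",c(70,36),e(592,44)),("foot",c(72,88),e(595,97)),("pinkA",c(124,62),e(604,103)),("pinkB",c(206,147),e(565,260)),
 ("seat",c(312,200),e(621,385)),("dial",c(421,213),e(678,484)),("casebot",c(273,146),e(703,275)),("spoonL",c(145,178),e(547,245)),("spoonR",c(225,138),e(672,233)),("bell",(283,222),(303,192))]:
    P,r=tri(ray(S,*p),ray(D,*q)); print(n,P.round(0),np.round(r,1))
# knob black mask centroid / foot grey via contour
for d,(x0,y0,x1,y1) in ((S,(278,228,300,258)),(D,(278,208,300,236))):
    g=d["image"][y0:y1,x0:x1].astype(int); m=(g.max(2)<60)
    ys,xs=np.nonzero(m); print("knob",xs.mean()+x0,ys.mean()+y0,xs.min()+x0,xs.max()+x0,ys.min()+y0,ys.max()+y0,m.sum())
E
python3 tri0.py
```

```text
knobtop [448.  72.  76.] [0.9 0.9]
foot [447.  71.   3.] [2.2 2.2]
pinkA [452. -25.  78.] [0.3 0.3]
pinkB [ 398. -219.   76.] [0.3 0.3]
seat [ 433. -336.   52.] [1.1 1.1]
dial [ 464. -445.   77.] [1.5 1.5]
casebot [ 523. -200.   10.] [1.7 1.7]
spoonL [ 381. -138.    6.] [0.2 0.2]
spoonR [ 502. -141.    4.] [0. 0.]
bell [521. 204.  58.] [3.9 3.9]
knob 286.3661971830986 238.19718309859155 278 291 234 252 71
knob 288.3983739837398 223.0731707317073 283 299 208 235 123
```

```bash
python3 -m pendant '[[0,0,0,0,0,8.1,0.05],[0,0,0,0,0,8.1,0.05],[0,0,0,0,0,8.1,0.05],[0,0,0,0,0,8.1,0.05],[0,0,0,0,0,8.1,0.05],[0,0,0,0,0,8.1,0.05],[0,0,0,0,0,8.1,0.05],[0,0,0,0,0,8.1,0.05],[0,0,0,0,0,8.1,0.05],[0,0,0,0,0,0,0.05],[0,0,0,0,0,0,0.05]]'
python3 -m pendant '[[0.02,-0.01,0,0,0,0,0.05],[0.04,-0.02,0,0,0,0,0.05],[0.044,-0.022,0,0,0,0,0.05],[0.044,-0.022,0,0,0,0,0.05],[0.044,-0.022,0,0,0,0,0.05],[0.044,-0.022,0,0,0,0,0.05],[0.044,-0.022,0,0,0,0,0.05],[0.044,-0.022,0,0,0,0,0.05],[0.044,-0.022,0,0,0,0,0.05],[0.044,-0.022,0,0,0,0,0.05],[0.04,-0.02,0,0,0,0,0.05],[0.02,-0.01,0,0,0,0,0.05]]'
```

```text
clock: 1.35
position: [183.3, 597.4, 235.2]
ee_rot: [0.708, -0.706, 0.0, 0.0]
contact_force: [0.7, -0.5, 0.9]
gripper_width: 49.6
grasp_force: 0.0
clock: 2.55
position: [420.3, 122.9, 235.6]
ee_rot: [0.707, -0.707, 0.0, -0.0]
contact_force: [0.3, 0.2, 0.2]
gripper_width: 49.6
grasp_force: 0.0
```

```bash
python3 -m pendant '[[0.025,-0.014,0,0,0,0,0.05],[0.025,-0.014,0,0,0,0,0.05],[0,0,0,0,0,0,0.05],[0,0,0,0,0,0,0.05]]'; python3 - <<'E'
from h import *
d=img("wrist"); cv2.imwrite("pics/w1.png",d["image"][:,:,::-1]); np.save("w1.npy",d,allow_pickle=True)
print(d["xyz"],d["rotation"],arm.read_state()["position"]); 
for z in (0,60,76): print(proj(d,(448,72,z)))
E
```

```text
clock: 2.95
position: [447.7, 75.2, 235.2]
ee_rot: [0.707, -0.707, -0.0, 0.0]
contact_force: [-0.0, 1.0, -0.1]
gripper_width: 49.9
grasp_force: 0.0
[447.57709427   8.33686292 374.08226025] [-7.99771222e-04  9.90927972e-01  1.34388409e-01 -9.32941806e-04] [447.53815934  75.68413174 235.28445467]
(np.float64(317.0071805180924), np.float64(166.50848074071294))
(np.float64(316.92977509393046), np.float64(176.23828954037816))
(np.float64(316.90425478923044), np.float64(179.46793253811808))
```

View pics/w1.png

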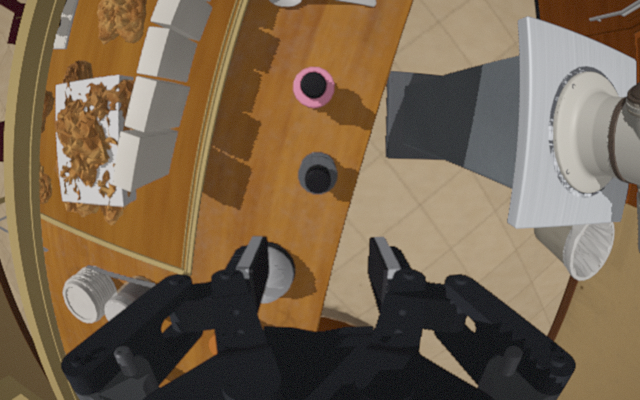

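The wrist view shows the grey spring at (318,178), with its knob top near (317,180). Pink A is at (314,86) and the bell at (278,270), which is clear of the descent. I'll measure the knob here and again from lower down.

```bash
cat > knob.py <<'E'
from h import *
def knob(d,guess,z=76,w=24):
    u0,v0=proj(d,(*guess,z)); x0,y0=int(u0)-w,int(v0)-w
    g=d["image"][y0:y0+2*w,x0:x0+2*w]; m=(g.max(2)<45).astype(np.uint8)
    n,l,st,c=cv2.connectedComponentsWithStats(m); i=1+np.argmin(np.hypot(*(c[1:]-w).T)+1000*(st[1:,4]<100))
    x,y,bw,bh,a=st[i]; r=bw/2
    return (x0+x+r-.5, y0+y+bh-r-.5), r, (bw,bh,a)
if __name__=="__main__":
    a=np.load("w1.npy",allow_pickle=True).item(); p,r,i=knob(a,(448,72)); print(p,r,i,plane(a,*p,76))
    b=img("wrist"); q,r2,i=knob(b,(448,72),w=40); print(q,r2,i,plane(b,*q,76)); cv2.imwrite("pics/w2.png",b["image"][:,:,::-1]); np.save("w2.npy",b,allow_pickle=True)
    print(tri(ray(a,*p),ray(b,*q)))
    for d,rr in((a,r),(b,r2)): print("depth from r",d["xyz"][2]-13*d["fx"]/rr)
E
python3 -m pendant '[[0,0,0.04,0,0,0,0.05],[0,0,0.04,0,0,0,0.05],[0,0,0,0,0,0,0.05],[0,0,0,0,0,0,0.05]]'; python3 knob.py
```

```text
clock: 3.4
position: [447.9, 76.3, 156.0]
ee_rot: [0.708, -0.706, 0.0, 0.0]
contact_force: [1.1, -0.2, 0.9]
gripper_width: 49.9
grasp_force: 0.0
(np.float64(318.0), np.float64(180.0)) 12.5 (np.int32(25), np.int32(28), np.int32(544)) [446.92122418  72.53411953  76.        ]
(np.float64(318.0), np.float64(200.0)) 16.5 (np.int32(33), np.int32(38), np.int32(966)) [447.3428156   71.50134326  76.        ]
(array([447.0935735 ,  75.84286353,  60.64531466]), [np.float64(0.20614244956552322), np.float64(0.20614244956547312)])
depth from r 51.98706730735165
depth from r 50.87723921801597
```

```bash
python3 -m pendant '[[0.004,0,0.02,0,0,0,0.05],[0,0,0.02,0,0,0,0.05],[0,0,0,0,0,0,0.05],[0,0,0,0,0,0,0.05]]'; cat > m3.py <<'E'
from knob import *
a=np.load("w1.npy",allow_pickle=True).item(); b=img("wrist"); cv2.imwrite("pics/w3.png",b["image"][:,:,::-1]); np.save("w3.npy",b,allow_pickle=True)
S=dict(arm.get_image("scene"));D=dict(arm.get_image("side"))
p,_,_=knob(a,(448,72)); q,r,i=knob(b,(448,72),w=45); print(q,r,i)
print(tri(ray(a,*p),ray(b,*q)))
print(tri(ray(a,*p),ray(b,*q),ray(S,288.3,234),ray(D,287.4,213.3)))
E
python3 m3.py
```

```text
clock: 3.85
position: [449.0, 72.4, 117.1]
ee_rot: [0.708, -0.706, 0.001, -0.001]
contact_force: [-0.5, 0.2, 1.3]
gripper_width: 49.9
grasp_force: 0.0
(np.float64(319.5), np.float64(222.5)) 20.0 (np.int32(40), np.int32(47), np.int32(1408))
(array([447.22790628,  74.62626581,  66.31327221]), [np.float64(0.3280491078093013), np.float64(0.3280491078091837)])
(array([447.63513747,  71.60412815,  76.69504312]), [np.float64(1.0434875971492215), np.float64(0.7184058113511854), np.float64(0.8295123438332681), np.float64(1.1042067496125878)])
```

```bash
python3 - <<'E'
import cv2
a=cv2.imread("pics/w3.png")[150:290,250:390]; cv2.imwrite("pics/w3c.png",cv2.resize(a,None,fx=4,fy=4,interpolation=cv2.INTER_NEAREST))
print(a[30:120:4,70].max(1))
E
```

```text
[159 103 102 104  44  34  23  36  43  42  39  40  40  37  41  40 146 170
 170 172 170 173 172]
```

View pics/w3c.png

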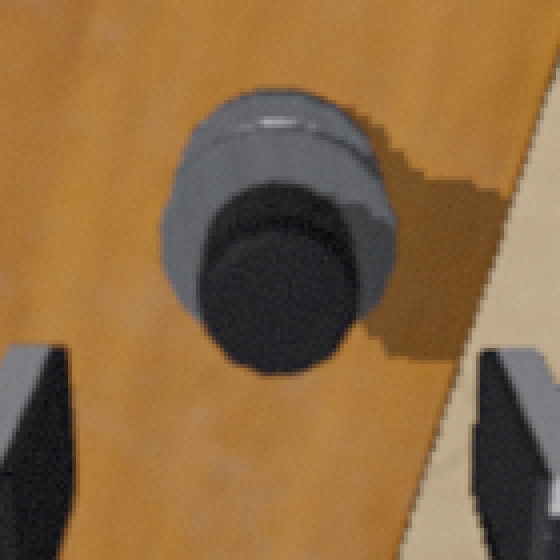

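```bash
python3 -m pendant '[[-0.001,0.001,0.02,0,0,0,0.05],[0,0,0.02,0,0,0,0.05],[0,0,0.008,0,0,0,0.05],[0,0,0,0,0,0,0.05],[0,0,0,0,0,0,0.02],[0,0,0,0,0,0,0.015],[0,0,0,0,0,0,0.015],[0,0,0,0,0,0,0.015],[0,0,0,0,0,0,0.015]]'
```

```text
clock: 4.9
position: [447.7, 73.1, 68.1]
ee_rot: [0.707, -0.707, 0.001, -0.001]
contact_force: [1.5, 0.2, 4.0]
gripper_width: 22.9
grasp_force: 58.7
```

```bash
python3 -m pendant '[[0,0,-0.02,0,0,0,0.015],[0,0,-0.04,0,0,0,0.015],[0,0,-0.04,0,0,0,0.015],[0,0,-0.03,0,0,0,0.015],[0,0,0,0,0,0,0.015],[0.02,0.006,0,0,0,0,0.015],[0.03,0.01,0,0,0,0,0.015],[0.03,0.01,0,0,0,0,0.015],[0.03,0.01,0,0,0,0,0.015],[0.03,0.01,0,0,0,0,0.015],[0.03,0.007,0,0,0,0,0.015],[0.03,0,0,0,0,0,0.015]]'
python3 -m pendant '[[0.03,0,0,0,0,0,0.015],[0.03,0,0,0,0,0,0.015],[0.03,0,0,0,0,0,0.015],[0.03,-0.005,0,0,0,0,0.015],[0.02,-0.01,0,0,0,0,0.015],[0,-0.012,0,0,0,0,0.015],[0,-0.01,0,0,0,0,0.015],[0,0,0,0,0,0,0.015],[0,0,0,0,0,0,0.015]]'
python3 - <<'E'
from h import *
d=img("wrist"); cv2.imwrite("pics/w4.png",d["image"][:,:,::-1]); np.save("w4.npy",d,allow_pickle=True)
print(d["xyz"],d["rotation"],proj(d,(433,-336,48)))
E
```

```text
clock: 6.1
position: [391.4, -128.3, 195.8]
ee_rot: [0.707, -0.707, -0.002, 0.001]
contact_force: [-0.1, 1.0, -0.8]
gripper_width: 22.7
grasp_force: 59.5
clock: 7.0
position: [430.7, -266.3, 196.8]
ee_rot: [0.708, -0.706, -0.001, 0.0]
contact_force: [-0.1, 0.4, -1.5]
gripper_width: 23.1
grasp_force: 59.4
[ 430.77621907 -333.23221719  335.56102047] [-0.00139321  0.99087933  0.13473511 -0.0016286 ] (np.float64(314.6365422642182), np.float64(111.09854565775598))
```

View pics/w4.png

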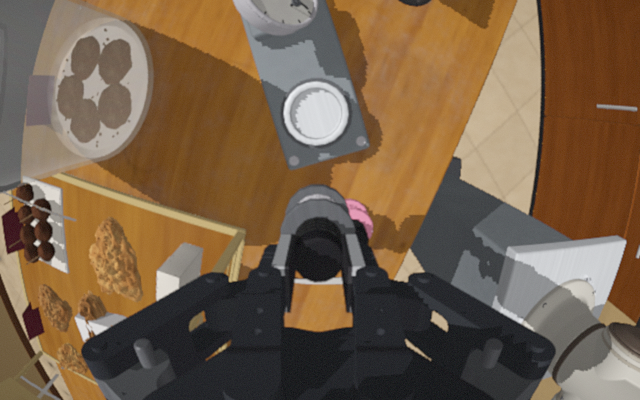

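The view shows the seat rim centred near (316,113) and the dial above it at (285,5). The held spring's foot arc is near (318,188) at the top. Next I'll fit circles to the seat rim and the foot in this one view.

```bash
cat > fit.py <<'E'
from h import *
from scipy.optimize import least_squares
def edge_pts(d,c,z,r0,r1,angs,sgn):
    """along world radii from c on plane z, strongest brightness edge of sign sgn -> world pts"""
    g=cv2.GaussianBlur(cv2.cvtColor(d["image"],cv2.COLOR_RGB2GRAY),(3,3),0).astype(np.float32); out=[]
    for a in angs:
        rs=np.arange(r0,r1,.25); px=np.array([proj(d,(c[0]+r*np.cos(a),c[1]+r*np.sin(a),z)) for r in rs],np.float32)
        v=cv2.remap(g,px[:,:1],px[:,1:],cv2.INTER_LINEAR).ravel(); k=6
        dv=(v[k:]-v[:-k])*sgn; i=dv.argmax(); r=rs[i]+k*.125
        if dv[i]>12: out.append((c[0]+r*np.cos(a),c[1]+r*np.sin(a)))
    return np.array(out)
def circ(P,r=None):
    x0=[*P.mean(0)]+([] if r else [25]); 
    s=least_squares(lambda q:np.hypot(*(P-q[:2]).T)-(r or q[2]),x0,loss="soft_l1",f_scale=.4)
    return s.x.round(2),np.median(abs(s.fun)).round(2),len(P)
if __name__=="__main__":
    import sys
    d=np.load(sys.argv[1],allow_pickle=True).item(); t=d["tcp"] if "tcp" in d else np.array([430.7,-266.3,196.8])
    A=np.linspace(0,2*np.pi,72,endpoint=False); c=plane(d,316,113,48)[:2]; print("seat guess",c)
    for z,r in((48,(27,34)),):
        for s in(-1,): print("outer",circ(edge_pts(d,c,z,*r,A,s)))
    print("inner",circ(edge_pts(d,c,48,20,27,A,1)),circ(edge_pts(d,c,48,20,27,A,-1)))
    zf=t[2]-68.1+2.5
    for sgn in(1,-1): print("foot",sgn,circ(edge_pts(d,t[:2],zf,17,28,np.radians(np.arange(-130,-49,4)),sgn),22),circ(edge_pts(d,t[:2],zf,17,28,np.radians(np.arange(-130,-49,4)),sgn)))
E
python3 fit.py w4.npy; python3 - <<'E'
import cv2
a=cv2.imread("pics/w4.png")[70:270,250:390]; cv2.imwrite("pics/w4c.png",cv2.resize(a,None,fx=3,fy=3,interpolation=cv2.INTER_CUBIC))
E
```

```text
seat guess [ 431.74570604 -334.23649466]
outer (array([ 432.22, -334.26,   29.78]), np.float64(0.1), 72)
inner (array([ 432.02, -334.26,   24.56]), np.float64(0.11), 54) (array([ 430.6 , -333.4 ,   21.91]), np.float64(0.29), 37)
foot 1 (array([ 431.35, -265.37]), np.float64(0.25), 6) (array([ 417.44, -288.25,    5.34]), np.float64(0.37), 6)
foot -1 (array([ 430.88, -305.04]), np.float64(1.68), 21) (array([ 431.19, -263.64,   21.33]), np.float64(0.13), 21)
```

View pics/w4c.png

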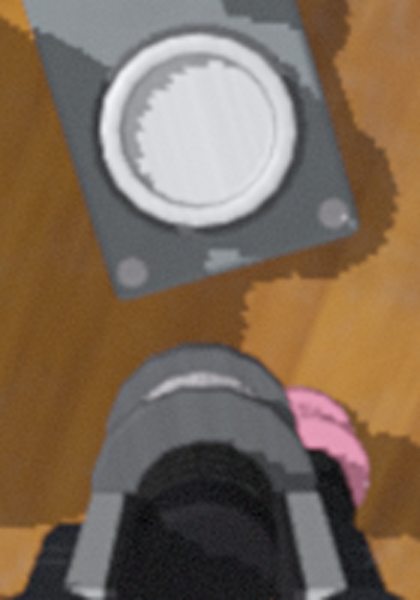

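```bash
python3 -m pendant '[[0.02,0,0,0,0,0,0.015],[0.03,-0.001,0,0,0,0,0.015],[0.021,0,0,0,0,0,0.015],[0,0,0.01,0,0,0,0.015],[0,0,0.025,0,0,0,0.015],[0,0,0.025,0,0,0,0.015],[0,0,0.01,0,0,0,0.015],[0,0,0,0,0,0,0.015],[0,0,0,0,0,0,0.015],[0,0,0,0,0,0,0.015]]'
cat > m5.py <<'E'
from fit import *
import sys
n=sys.argv[1]; d=img("wrist"); d["tcp"]=t=arm.read_state()["position"]; cv2.imwrite(f"pics/{n}.png",d["image"][:,:,::-1]); np.save(n+".npy",d,allow_pickle=True); print("tcp",t.round(1),"cam",d["xyz"].round(1))
A=np.radians(np.arange(-170,-9,4)); print("rim",circ(edge_pts(d,(432.2,-334.3),48,26.5,35,A,-1)))
zf=t[2]-68.1+2.5
f=t[:2]+[.5,3]
for s in(1,-1): P=edge_pts(d,f,zf,18,26,np.radians(np.arange(-140,-39,4)),s); print("foot",s,circ(P) if len(P)>5 else len(P), P[:,1].min() if len(P) else 0)
u,v=proj(d,(432,-334,55)); u,v=int(u),int(v); c=d["image"][v-90:v+60,u-75:u+75,::-1]
cv2.imwrite(f"pics/{n}c.png",cv2.resize(c,None,fx=4,fy=4,interpolation=cv2.INTER_CUBIC)); print(u,v)
E
python3 m5.py w5
```

```text
clock: 8.05
position: [432.9, -338.5, 128.7]
ee_rot: [0.708, -0.707, 0.001, -0.0]
contact_force: [0.9, 0.0, -1.3]
gripper_width: 22.9
grasp_force: 59.4
tcp [ 432.8 -338.6  128.7] cam [ 432.4 -405.2  267.7]
rim (array([ 432.42, -334.91,   29.81]), np.float64(0.22), 41)
foot 1 (array([ 433.53, -335.52,   23.27]), np.float64(0.11), 26) -358.9238570879436
foot -1 (array([ -63807.83, -245304.58,  253232.07]), np.float64(0.74), 15) -358.7321889109589
318 214
```

View pics/w5c.png

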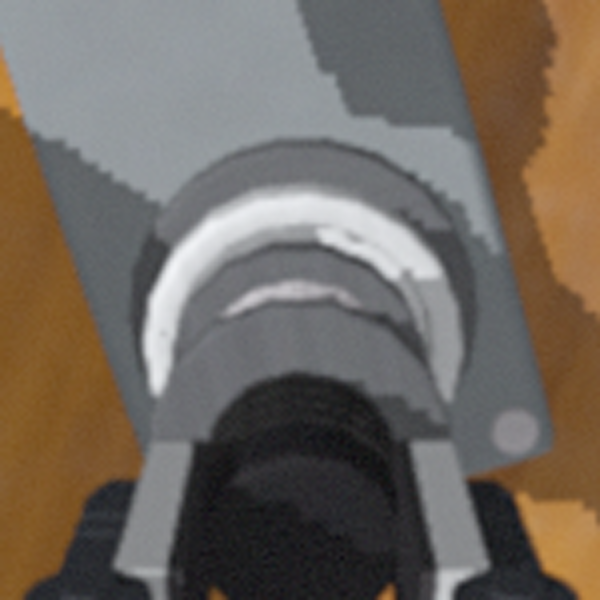

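```bash
python3 - <<'E'
from fit import *
d=np.load("w5.npy",allow_pickle=True).item(); t=d["tcp"]; zf=t[2]-68.1+2.5
q=lambda x,y:(243+(x+.5)/4-.5,124+(y+.5)/4-.5)
print("foot near",plane(d,*q(300,243),zf), "rim near outer",plane(d,*q(300,188),48))
g=cv2.cvtColor(d["image"],cv2.COLOR_RGB2GRAY); print(g[165:205,317])
f=t[:2]+[.5,2.5]
P=edge_pts(d,f,zf,20,24,np.radians(np.arange(-140,-39,4)),1); print(circ(P)); print(P.round(1)[::3])
E
```

```text
foot near [ 432.72126867 -358.40226246   63.07828935] rim near outer [ 432.76741928 -365.1191561    48.        ]
[115 113 114 111 125 151 168 195 222 232 230 226 224 218 206 173 157 157
 144 113  84  89 106 114 114 114 113 114 126 160 182 179 181 154 110  96
 108 111 109 108]
(array([ 433.43, -335.65,   23.12]), np.float64(0.06), 26)
[[ 415.9 -350.7]
 [ 419.3 -354. ]
 [ 423.3 -356.5]
 [ 427.8 -358.1]
 [ 432.5 -358.8]
 [ 437.3 -358.7]
 [ 441.6 -356.7]
 [ 446.1 -355.1]
 [ 449.8 -352. ]]
```

```bash
python3 -m pendant '[[-0.0008,0.001,0.006,0,0,0,0.015],[0,0,0.004,0,0,0,0.015],[0,0,0.002,0,0,0,0.015],[0,0,0,0,0,0,0.015],[0,0,0,0,0,0,0.015],[0,0,0,0,0,0,0.015]]'; python3 m5.py w6
python3 -m pendant '[[0,0,0.002,0,0,0,0.015],[0,0,0,0,0,0,0.015],[0,0,0,0,0,0,0.015]]'
python3 -m pendant '[[0,0,0.002,0,0,0,0.015],[0,0,0,0,0,0,0.015],[0,0,0,0,0,0,0.015]]'
```

```text
clock: 8.7
position: [431.1, -337.6, 115.4]
ee_rot: [0.707, -0.707, 0.0, -0.0]
contact_force: [0.6, 0.8, -0.9]
gripper_width: 22.9
grasp_force: 59.4
tcp [ 431.1 -337.6  115.4] cam [ 430.9 -404.5  254.3]
rim (array([ 432.39, -334.78,   29.77]), np.float64(0.23), 41)
foot 1 (array([ 432.2 , -332.75,   25.39]), np.float64(0.15), 26) -358.5146252337591
foot -1 (array([ -61092.63, -225739.73,  233630.53]), np.float64(0.77), 16) -355.6333071123216
315 219
clock: 9.05
position: [431.2, -337.6, 113.5]
ee_rot: [0.707, -0.707, 0.0, -0.0]
contact_force: [-0.2, -0.3, -0.3]
gripper_width: 23.1
grasp_force: 59.4
clock: 9.35
position: [431.3, -337.7, 111.8]
ee_rot: [0.707, -0.707, 0.0, -0.0]
contact_force: [-0.1, 1.3, 3.4]
gripper_width: 22.6
grasp_force: 59.7
```

```bash
python3 - <<'E'
from bench import arm
s=arm.read_state(); print(s["contact_force"],s["wrist_torque"],s["position"])
E
python3 -m pendant '[[0,0,0.001,0,0,0,0.015],[0,0,0,0,0,0,0.015],[0,0,0,0,0,0,0.015]]'; python3 -c "
from bench import arm;print(arm.read_state()['wrist_torque'])"; python3 -m pendant '[[0,0,0.001,0,0,0,0.015],[0,0,0,0,0,0,0.015],[0,0,0,0,0,0,0.015]]'; python3 -c "
from bench import arm;print(arm.read_state()['wrist_torque'])"
```

```text
[-0.13314954  1.27875771  3.39913748] [0.31845287 0.00920025 0.02073463] [ 431.31452215 -337.67154307  111.79075109]
clock: 9.65
position: [431.3, -337.7, 110.6]
ee_rot: [0.707, -0.707, 0.0, -0.0]
contact_force: [-0.1, 1.9, 4.4]
gripper_width: 23.2
grasp_force: 59.8
[ 0.41685682 -0.0910828   0.01229189]
clock: 9.95
position: [431.3, -337.7, 109.6]
ee_rot: [0.707, -0.707, 0.0, -0.0]
contact_force: [1.0, 1.7, 5.1]
gripper_width: 22.9
grasp_force: 59.9
[ 0.48669976 -0.13844237  0.02152489]
```

```bash
python3 -m pendant '[[-0.001,0,0,0,0,0,0.015],[0,0,0,0,0,0,0.015],[0,0,0,0,0,0,0.015]]'; python3 -m pendant '[[-0.001,0,0,0,0,0,0.015],[0,0,0,0,0,0,0.015],[0,0,0,0,0,0,0.015]]'; python3 -c "
from bench import arm;print(arm.read_state()['wrist_torque'])"
```

```text
clock: 10.25
position: [431.3, -336.7, 109.5]
ee_rot: [0.707, -0.707, 0.0, -0.0]
contact_force: [0.6, 1.0, 5.8]
gripper_width: 22.7
grasp_force: 59.9
clock: 10.55
position: [430.9, -335.6, 108.8]
ee_rot: [0.707, -0.707, -0.0, 0.0]
contact_force: [1.1, -0.7, 1.5]
gripper_width: 23.3
grasp_force: 60.4
[-0.21060227 -0.40800181 -0.01225288]
```

```bash
python3 -m pendant '[[0.0004,-0.0006,0,0,0,0,0.015],[0,0,0,0,0,0,0.015],[0,0,0,0,0,0,0.015]]'; python3 -m pendant '[[0,0,0.0015,0,0,0,0.015],[0,0,0,0,0,0,0.015],[0,0,0,0,0,0,0.015]]'; python3 m5.py w7
```

```text
clock: 10.85
position: [431.1, -335.8, 109.0]
ee_rot: [0.707, -0.707, -0.001, 0.0]
contact_force: [-0.1, -0.9, 1.0]
gripper_width: 23.1
grasp_force: 60.4
clock: 11.15
position: [431.2, -336.0, 107.9]
ee_rot: [0.707, -0.707, -0.0, 0.0]
contact_force: [-1.6, 0.3, 3.5]
gripper_width: 23.2
grasp_force: 60.6
tcp [ 431.3 -336.   107.9] cam [ 431.2 -402.8  246.7]
rim (array([ 432.54, -335.44,   29.47]), np.float64(0.21), 41)
foot 1 (array([ 432.22, -331.46,   25.21]), np.float64(0.17), 26) -356.8391466692923
foot -1 (array([ 431.67, -333.07,   21.36]), np.float64(0.04), 14) -354.6014724047137
315 221
```

```bash
python3 -m pendant '[[0,0,0,0,0,0,0.03],[0,0,0,0,0,0,0.05],[0,0,0,0,0,0,0.05],[0,0,0,0,0,0,0.05],[0,0,0,0,0,0,0.05],[0,0,-0.01,0,0,0,0.05],[0,0,-0.025,0,0,0,0.05],[0,0,-0.025,0,0,0,0.05],[0,0,0,0,0,0,0.05],[0,0,0,0,0,0,0.05]]'; cat > m8.py <<'E'
from knob import *
import sys
from fit import circ,edge_pts
n=sys.argv[1]; b=img("wrist"); cv2.imwrite(f"pics/{n}.png",b["image"][:,:,::-1]); np.save(n+".npy",b,allow_pickle=True)
for z in(111,117): q,r,i=knob(b,(432,-335),z,w=45); print(q,r,i,plane(b,*q,z).round(1))
print("rim",circ(edge_pts(b,(432.2,-334.5),48,26.5,35,np.radians(np.arange(-170,-9,4)),-1)))
for z in (41+35,): 
    P=edge_pts(b,(432.2,-334.5),z,19,26,np.radians(np.arange(-160,-19,4)),-1); print("flange",circ(P) if len(P)>5 else P)
E
python3 m8.py w8
```

```text
clock: 12.2
position: [431.8, -336.0, 168.8]
ee_rot: [0.707, -0.707, 0.001, -0.001]
contact_force: [-0.5, 0.1, 0.1]
gripper_width: 50.2
grasp_force: 0.0
(np.float64(319.0), np.float64(216.0)) 18.5 (np.int32(37), np.int32(43), np.int32(1035)) [ 430.7 -335.9  111. ]
(np.float64(319.0), np.float64(216.0)) 18.5 (np.int32(37), np.int32(43), np.int32(1035)) [ 430.7 -337.9  117. ]
rim (array([ 432.38, -334.96,   29.7 ]), np.float64(0.17), 41)
flange (array([-140808.86, -219434.54,  260659.34]), np.float64(0.39), 11)
```

```bash
python3 - <<'E'
from h import *
b=np.load("w8.npy",allow_pickle=True).item()["image"][:,:,::-1]
S=img("scene")["image"][:,:,::-1];D=img("side")["image"][:,:,::-1]
o=np.zeros((600,800,3),np.uint8)
u=cv2.resize(b[0:290,190:400],None,fx=2,fy=2,interpolation=cv2.INTER_CUBIC); o[:580,:420]=u
u=cv2.resize(S[240:330,335:430],None,fx=3.3,fy=3.3,interpolation=cv2.INTER_CUBIC); o[:u.shape[0],430:430+u.shape[1]]=u
u=cv2.resize(D[275:377,265:350],None,fx=2.9,fy=2.9,interpolation=cv2.INTER_CUBIC); o[300:300+u.shape[0],430:430+u.shape[1]]=u[:300]
cv2.imwrite("pics/comp.png",o)
E
```

```text
(no output)
```

View pics/comp.png

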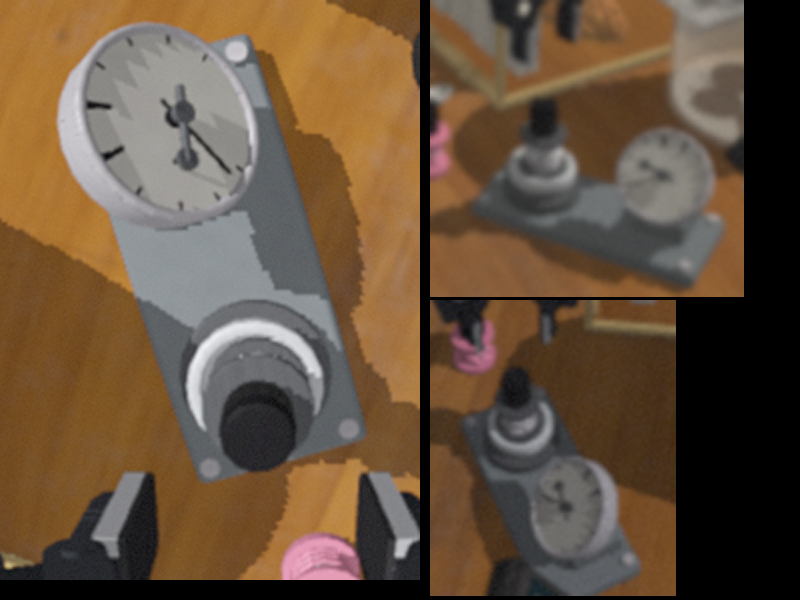

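The composite shows the spring standing upright in the seat, in all three views. On the dial in the wrist view, the pivot is at about (280,56) and the long marks at (239,52) and (247,77). The thin needle is near zero and the round-ended peak hand is at about (283,80). Next I'll close the fingers and approach the cap.

```bash
python3 -m pendant '[[-0.0005,0,0,0,0,0,0],[0,0,0,0,0,0,0],[0,0,0,0,0,0,0],[0,0,0,0,0,0,0],[0,0,0,0,0,0,0],[0,0,0,0,0,0,0],[0,0,0.01,0,0,0,0],[0,0,0.01,0,0,0,0],[0,0,0.005,0,0,0,0],[0,0,0,0,0,0,0],[0,0,0,0,0,0,0]]'; cat > dial.py <<'E'
from h import *
import sys
def dial(d,cpx,th=0.277):
    ex=np.array([np.cos(th),np.sin(th),0]); n=-ex*np.cos(np.radians(43))+np.array([0,0,np.sin(np.radians(43))])
    up=ex*np.sin(np.radians(43))+np.array([0,0,np.cos(np.radians(43))]); right=np.cross(up,n)  # as seen facing the dial
    C=plane(d,*cpx,75); g=cv2.cvtColor(d["image"],cv2.COLOR_RGB2GRAY).astype(np.float32); A=np.linspace(0,2*np.pi,360,endpoint=False)
    R_=np.arange(5,40,.5); px=np.array([[proj(d,C+r*(np.cos(a-2.356)*up+np.sin(a-2.356)*right)) for r in R_] for a in A],np.float32)
    return C,R_,A,cv2.remap(g,px[...,0],px[...,1],cv2.INTER_LINEAR)
def valleys(R_,A,p,r0,r1,depth):
    m=p[:,(R_>=r0)&(R_<r1)].mean(1); base=cv2.medianBlur(np.tile(m,3).astype(np.float32).reshape(1,-1),5).ravel()[360:720]
    bg=np.array([np.median(np.roll(m,-i+20)[:41]) for i in range(360)]); k=bg-m; out=[]
    lab=k>depth; i=0
    while i<360:
        if lab[i]:
            j=i
            while j<360 and lab[j]: j+=1
            w=k[i:j]; out.append((round(float((A[i:j]*w).sum()/w.sum()),3),round(float(w.max())),j-i)); i=j
        i+=1
    return out
if __name__=="__main__":
    if sys.argv[1]=="live": d=img("wrist"); cv2.imwrite(f"pics/{sys.argv[2]}.png",d["image"][:,:,::-1])
    else: d=np.load(sys.argv[1],allow_pickle=True).item()
    w8=np.load("w8.npy",allow_pickle=True).item(); C0=plane(w8,280,56,75); cpx=proj(d,C0)
    C,R_,A,p=dial(d,cpx); print("C",C.round(1),np.round(cpx,1))
    for r0,r1 in((8,13),(14,18),(20,25),(27,31),(32,36)): print(r0,r1,valleys(R_,A,p,r0,r1,15))
    s=arm.read_state(); print(s["position"].round(1),s["contact_force"].round(2))
E
python3 dial.py w8.npy; python3 dial.py live w9
```

```text
clock: 13.45
position: [431.6, -335.5, 142.6]
ee_rot: [0.707, -0.707, -0.0, 0.0]
contact_force: [0.5, -0.4, 0.3]
gripper_width: 0.0
grasp_force: 0.0
C [ 459.7 -447.7   75. ] [280.  56.]
8 13 [(0.373, 45, 12), (0.836, 23, 7), (2.977, 22, 10), (4.324, 30, 12)]
14 18 [(0.297, 74, 12), (0.813, 30, 8)]
20 25 [(0.261, 78, 9), (0.977, 26, 13), (2.976, 15, 2)]
27 31 [(0.248, 78, 8), (2.531, 16, 1), (4.075, 17, 2), (4.66, 25, 3)]
32 36 [(0.071, 45, 5), (0.621, 32, 4), (2.028, 91, 5), (2.523, 97, 6), (3.488, 40, 5), (4.068, 23, 3), (4.669, 18, 2)]
[ 431.6 -335.5  142.6] [ 0.46 -0.36  0.26]
C [ 459.7 -447.7   75. ] [274.6  48.2]
8 13 [(0.383, 53, 13), (0.845, 25, 8), (2.975, 28, 12), (4.314, 33, 13)]
14 18 [(0.302, 83, 11), (0.81, 35, 10), (1.1, 18, 3)]
20 25 [(0.263, 84, 9), (0.994, 25, 11), (2.976, 16, 2)]
27 31 [(0.242, 87, 7), (4.058, 20, 2), (4.659, 29, 3)]
32 36 [(0.068, 55, 5), (0.619, 50, 4), (2.025, 107, 5), (2.521, 106, 6), (3.484, 50, 4), (4.067, 29, 3), (4.668, 18, 2)]
[ 431.8 -335.6  142.9] [ 0.53 -0.08  0.36]
```

Dial reading works: needle about 0.25, long marks read 2.02 and 2.52, so the target reading is about 2.27. Now I'll press slowly.

```bash
python3 -m pendant '[[0,0,0.002,0,0,0,0],[0,0,0.002,0,0,0,0],[0,0,0,0,0,0,0],[0,0,0,0,0,0,0]]'; python3 -m pendant '[[0,0,0.002,0,0,0,0],[0,0,0,0,0,0,0],[0,0,0,0,0,0,0]]';  python3 -m pendant '[[0,0,0.002,0,0,0,0],[0,0,0,0,0,0,0],[0,0,0,0,0,0,0]]'; python3 dial.py live w10
```

```text
clock: 13.9
position: [431.6, -335.5, 138.8]
ee_rot: [0.707, -0.707, 0.0, 0.0]
contact_force: [0.2, -0.2, -0.2]
gripper_width: 0.3
grasp_force: 0.0
clock: 14.2
position: [431.5, -335.4, 136.8]
ee_rot: [0.707, -0.707, -0.0, 0.0]
contact_force: [-0.6, -0.3, 0.3]
gripper_width: 0.0
grasp_force: 0.0
clock: 14.5
position: [431.5, -335.4, 134.7]
ee_rot: [0.707, -0.707, -0.0, 0.0]
contact_force: [-0.6, -0.7, 0.5]
gripper_width: 0.4
grasp_force: 0.0
C [ 459.7 -447.7   75. ] [272.9  45.6]
8 13 [(0.383, 62, 13), (0.854, 30, 9), (2.983, 32, 13), (4.313, 39, 13)]
14 18 [(0.301, 84, 11), (0.819, 31, 9), (1.1, 21, 5)]
20 25 [(0.265, 90, 9), (0.996, 26, 11), (2.976, 16, 2)]
27 31 [(0.244, 95, 7), (2.522, 16, 2), (4.058, 20, 2), (4.659, 25, 3)]
32 36 [(0.067, 54, 5), (0.62, 47, 4), (2.025, 107, 5), (2.52, 106, 6), (2.958, 16, 2), (3.483, 58, 4), (3.892, 16, 3), (4.065, 22, 3), (4.668, 22, 2)]
[ 431.6 -335.5  134.8] [-0.61  0.63  0.38]
```

Not in contact yet. I'll keep going in small steps.

```bash
for i in 1; do :; done; python3 -m pendant '[[0,0,0.002,0,0,0,0],[0,0,0,0,0,0,0],[0,0,0,0,0,0,0]]';  python3 -m pendant '[[0,0,0.002,0,0,0,0],[0,0,0,0,0,0,0],[0,0,0,0,0,0,0]]'; python3 dial.py live w11 | egrep '^(27|\[)'; python3 -m pendant '[[0,0,0.002,0,0,0,0],[0,0,0,0,0,0,0],[0,0,0,0,0,0,0]]'; python3 dial.py live w12 | egrep '^(27|\[)'
```

```text
clock: 14.85
position: [431.5, -335.5, 132.7]
ee_rot: [0.707, -0.707, -0.0, 0.0]
contact_force: [-0.4, -0.4, 0.6]
gripper_width: -0.0
grasp_force: 0.0
clock: 15.15
position: [431.5, -335.5, 130.7]
ee_rot: [0.707, -0.707, -0.0, 0.0]
contact_force: [0.4, -0.0, 0.7]
gripper_width: 0.1
grasp_force: 0.0
27 31 [(0.24, 88, 7), (2.522, 15, 2), (4.058, 22, 2), (4.658, 29, 3)]
[ 431.6 -335.5  130.8] [ 0.25  1.82 -0.73]
clock: 15.5
position: [431.5, -335.5, 128.7]
ee_rot: [0.707, -0.707, -0.0, 0.0]
contact_force: [-0.8, -0.8, -0.1]
gripper_width: -0.2
grasp_force: 0.0
27 31 [(0.242, 94, 7), (2.531, 17, 1), (4.057, 21, 2), (4.659, 28, 3)]
[ 431.6 -335.5  128.8] [-0.19  0.88  0.13]
```

```bash
python3 - <<'E'
from h import *
d=img("wrist"); g=cv2.cvtColor(d["image"],cv2.COLOR_RGB2GRAY)
for z in (103.7,110,115): print(z,proj(d,(431.5,-335.5,z)))
print("knob top near/far/left/right @109", [tuple(np.round(proj(d,p),0)) for p in((432,-348,109),(432,-322,109),(445,-335,109),(419,-335,109))])
print("rows from 200 by 4, cols 270..366 by 6")
for v in range(196,330,5): print(v," ".join(f"{x:3d}" for x in g[v,270:372:6]))
E
```

```text
103.7 (np.float64(317.1107955080575), np.float64(234.1852024381185))
110 (np.float64(317.09937963663816), np.float64(238.48662279161928))
115 (np.float64(317.0898275800029), np.float64(242.1137155526128))
knob top near/far/left/right @109 [(np.float64(316.0), np.float64(216.0)), (np.float64(316.0), np.float64(259.0)), (np.float64(293.0), np.float64(238.0)), (np.float64(340.0), np.float64(239.0))]
rows from 200 by 4, cols 270..366 by 6
196 102  68 223 155 113 116 108 113 108 114 111 108 102 216 191  83  98
201  98  92 216 152 116 112 108 114 109 113 110 108  97 125 160  87 100
206  97 128 211 129 111 112 109  78  46  62 104 107 107 101 156  97 103
211  94  71 214 113 111 115  40  43  33  41  36  71 108  99 152  99  97
216  90  96 219 111 110  48  41  33  30  37  28  37  68  79 136 100  98
221  90  97 223 111 108  46  34  37  41  25  21  34  73  70  99  98 100
226  93  97 102 108 107  35  51  46  42  38  41  16  73  73  98  99 135
231  90  89  97 107 101  46  37  40  40  42  38  39  72  72  98 102 136
236  94  93  99 105  88  39 138 141  34 139 141  42  68  91  97  97 101
241  90  92  
[... 582 characters left out ...]
  41  39  41  35  44  44  39  40  41  41  39  36  94
286  31  41  43  44  45  44  43  31  43  41  40  47  44  41  39  44  33
291  36  44  39  31  29  28  35  38  42  33  35  35  44  28  28  35  32
296  44  43  45  38  38  38  34  39  43  35  45  35  40  43  42  45  45
301  45  42  47  46  38  43  33  36  43  34  45  41  41  42  39  42  41
306  47  45  43  49  44  45  36  38  45  36  31  43  39  34  44  39  43
311  44  47  51  41  41  40  33  37  47  36  39  46  38  40  35  45  37
316  36  40  42  41  38  29  35  41 137  30  32  51  40  38  42  38  45
321  42  41  43  39  40  29  34  55 132  44  35  51  43  41  42  39  40
326  44  44  44  40  44  36  32  67 128  54  27  55  42  42  40  42  41
```

The pad scale in the picture suggests the tips are well short of the nominal 25 mm, so contact will come lower. I'll carry on in small steps.

```bash
python3 -m pendant '[[0,0,0.002,0,0,0,0],[0,0,0,0,0,0,0],[0,0,0,0,0,0,0]]'|sed -n '2p;4p';  python3 -m pendant '[[0,0,0.002,0,0,0,0],[0,0,0,0,0,0,0],[0,0,0,0,0,0,0]]'|sed -n '2p;4p'; python3 dial.py live w13 | egrep '^(27|\[)'; python3 -m pendant '[[0,0,0.002,0,0,0,0],[0,0,0,0,0,0,0],[0,0,0,0,0,0,0]]'|sed -n '2p;4p';  python3 -m pendant '[[0,0,0.002,0,0,0,0],[0,0,0,0,0,0,0],[0,0,0,0,0,0,0]]'|sed -n '2p;4p'; python3 dial.py live w14 | egrep '^(27|\[)'
```

```text
position: [431.5, -335.5, 126.7]
contact_force: [-0.6, -0.5, 0.6]
position: [431.5, -335.5, 124.7]
contact_force: [0.4, -0.4, 0.7]
27 31 [(0.245, 96, 7), (2.522, 18, 2), (4.057, 20, 2), (4.659, 29, 3)]
[ 431.6 -335.5  124.8] [-0.12  0.46  0.17]
position: [431.5, -335.5, 122.7]
contact_force: [-0.1, 0.6, 1.0]
position: [431.5, -335.5, 120.8]
contact_force: [-0.1, 0.4, 0.1]
27 31 [(0.242, 94, 7), (2.522, 18, 2), (3.831, 17, 4), (4.658, 31, 3)]
[ 431.6 -335.5  120.8] [ 0.14 -0.39  0.13]
```

```bash
python3 -m pendant '[[0,0,0.002,0,0,0,0],[0,0,0,0,0,0,0],[0,0,0,0,0,0,0]]'|sed -n '2p;4p';  python3 -m pendant '[[0,0,0.002,0,0,0,0],[0,0,0,0,0,0,0],[0,0,0,0,0,0,0]]'|sed -n '2p;4p'; python3 dial.py live w15 | egrep '^(27|\[)'; python3 -m pendant '[[0,0,0.0015,0,0,0,0],[0,0,0,0,0,0,0],[0,0,0,0,0,0,0]]'|sed -n '2p;4p'; python3 dial.py live w16 | egrep '^(27|\[)'; python3 - <<'E'
from h import *
d=img("wrist"); g=cv2.cvtColor(d["image"],cv2.COLOR_RGB2GRAY); print(d["xyz"].round(1))
for v in range(196,276,5): print(v," ".join(f"{x:3d}" for x in g[v,270:372:6]))
E
```

```text
position: [431.8, -335.6, 119.0]
contact_force: [-0.3, 0.6, 1.1]
position: [431.9, -335.6, 117.3]
contact_force: [-0.7, 0.9, 4.5]
27 31 [(0.921, 100, 7), (2.522, 18, 2), (3.857, 18, 5), (4.652, 26, 2)]
[ 431.8 -335.6  117.2] [-0.22  0.26  4.18]
position: [431.9, -335.7, 115.8]
contact_force: [-0.2, -0.5, 5.4]
27 31 [(1.172, 82, 6), (2.522, 18, 2), (3.875, 17, 7), (4.657, 29, 3)]
[ 431.9 -335.7  115.8] [-1.22  0.52  6.37]
[ 431.6 -402.4  254.7]
196  98  69 227 153 114 106 106 116 111 111  93  89 112 218 203  74 102
201 102 143 218 156 111 114 110 116 112 114 112 112  67 130 212  67  98
206 101 191 211 131 112 110 109 114 114 112 111 109 107  67 152  71 101
211 101 221 203 115 109 113 111  80  45  71 110 110 109 100 153  70  99
216 100 140 210 111 110 115  42  39  42  34  35  79 110 109 153  81 100
221  96  89 212 110 113  48  33  41  35  38  27  30  74  71 126  99  98
226  93 101 223 111 109  45  33  35  33  21  19  29  69  70 107  94 100
231  96 101 132 111 106  40  44  52  44  44  35  21  62  69  89  97 100
236  96  96  99 110  97  45 140 142  41 143 143  30  41  72  98  96 107
241  88  94 100 113  82  42 136 139  35 139 140  34  21  72  97 101  99
246  90  96 100 100  39  43 139 139  35 140 137  33  32  96  99  93  82
251  93  95  99  81  48  39 137 138  39 138 140  28  36  72 120 135 135
256  90  93  94  62  44  47 138 138  39 139 138  41  38  67 140 136 128
261  94  90  88  43  46  55 138 139  37 138 136  41  31  38 135 135 133
266  94  91  91  45  44  54 110 115  39 158 146  54  38  34 136 130 146
271  91  87  51  46  38  43  36 110  42 122  41  45  39  40  62 128 150
```

Contact was at TCP z of about 119. The needle reads 1.17 and moves about 0.17 rad/mm, so roughly 6 mm more is needed. I'll do 3.5 mm, check, and then finish.

```bash
python3 -m pendant '[[0,0,0.001,0,0,0,0],[0,0,0.001,0,0,0,0],[0,0,0.001,0,0,0,0],[0,0,0.0005,0,0,0,0],[0,0,0,0,0,0,0],[0,0,0,0,0,0,0]]'|sed -n '2p;4p'; python3 dial.py live w17 | egrep '^(27|32|20|\[)'
```

```text
position: [432.1, -335.8, 113.0]
contact_force: [-1.0, 0.4, 8.6]
20 25 [(1.629, 46, 16), (2.967, 17, 3), (3.456, 15, 1)]
27 31 [(1.648, 111, 6), (2.522, 18, 2), (4.66, 31, 3)]
32 36 [(0.069, 58, 5), (0.612, 42, 3), (1.647, 70, 4), (2.024, 111, 5), (2.516, 117, 5), (2.958, 19, 2)]
[ 432.1 -335.9  113. ] [-0.55  0.61  9.43]
```

```bash
python3 -m pendant '[[0,0,0.001,0,0,0,0],[0,0,0.001,0,0,0,0],[0,0,0.001,0,0,0,0],[0,0,0.0004,0,0,0,0],[0,0,0,0,0,0,0],[0,0,0,0,0,0,0]]'|sed -n '2p;4p'; python3 dial.py live w18 | egrep '^(14|27|32|20|\[)'
```

```text
position: [432.3, -336.0, 110.2]
contact_force: [-1.9, 1.0, 12.3]
14 18 [(2.06, 24, 9)]
20 25 [(2.091, 37, 15), (2.976, 17, 4), (3.456, 15, 1)]
27 31 [(2.089, 112, 5), (4.658, 31, 3)]
32 36 [(0.062, 58, 4), (0.619, 48, 4), (2.049, 113, 8), (2.515, 115, 5), (2.958, 20, 2)]
[ 432.3 -336.   110.2] [-1.21  1.34 11.7 ]
```

```bash
python3 -m pendant '[[0,0,0.0007,0,0,0,0],[0,0,0.0005,0,0,0,0],[0,0,0,0,0,0,0],[0,0,0,0,0,0,0]]'|sed -n '2p;4p'; python3 dial.py live w19 | egrep '^(14|27|32|20|\[)'; python3 -m pendant '[[0,0,0,0,0,0,0],[0,0,0,0,0,0,0],[0,0,0,0,0,0,0],[0,0,0,0,0,0,0],[0,0,0,0,0,0,0],[0,0,0,0,0,0,0],[0,0,0,0,0,0,0],[0,0,0,0,0,0,0],[0,0,0,0,0,0,0],[0,0,0,0,0,0,0],[0,0,0,0,0,0,0],[0,0,0,0,0,0,0]]'|sed -n '2p;4p'; python3 dial.py live w20 | egrep '^(14|27|32|20|\[)'
```

```text
position: [432.4, -336.1, 109.3]
contact_force: [-1.6, 1.6, 12.7]
14 18 [(2.256, 27, 14)]
20 25 [(2.257, 33, 16), (2.967, 16, 3), (3.456, 15, 1)]
27 31 [(2.237, 115, 5), (4.659, 30, 3)]
32 36 [(0.064, 49, 4), (0.619, 48, 4), (2.023, 114, 5), (2.242, 78, 4), (2.515, 115, 5), (2.958, 21, 2)]
[ 432.4 -336.1  109.3] [-1.44  1.58 13.31]
position: [432.4, -336.1, 109.3]
contact_force: [-2.8, 1.7, 12.6]
14 18 [(2.249, 26, 13)]
20 25 [(2.258, 34, 16), (2.967, 17, 3), (3.456, 16, 1)]
27 31 [(2.236, 116, 5), (4.659, 30, 3)]
32 36 [(0.064, 49, 4), (0.62, 48, 4), (2.023, 116, 5), (2.241, 77, 4), (2.515, 114, 5), (2.958, 20, 2)]
[ 432.4 -336.1  109.3] [-1.62  1.99 12.77]
```

The needle held at 2.24, midway between the marks (2.02 and 2.52), for over 1.2 s. Now I'll lift off straight up.

```bash
python3 -m pendant '[[0,0,-0.002,0,0,0,0],[0,0,-0.003,0,0,0,0],[0,0,-0.004,0,0,0,0],[0,0,-0.005,0,0,0,0],[0,0,-0.01,0,0,0,0],[0,0,-0.02,0,0,0,0],[0,0,-0.02,0,0,0,0],[0,0,0,0,0,0,0],[0,0,0,0,0,0,0],[0,0,0,0,0,0,0],[0,0,0,0,0,0,0]]'|sed -n '1,2p;4p'; python3 dial.py live w21 | egrep '^(14|27|32|20|\[)'; python3 m8.py w22
```

```text
clock: 22.05
position: [430.9, -335.1, 170.1]
contact_force: [-0.3, 0.2, 0.4]
14 18 [(0.316, 81, 15), (2.216, 20, 7)]
20 25 [(0.269, 77, 10), (2.246, 26, 16), (2.985, 16, 1)]
27 31 [(0.237, 75, 8), (2.531, 17, 1), (4.057, 18, 2), (4.659, 24, 3)]
32 36 [(0.072, 46, 5), (0.62, 36, 4), (2.028, 89, 5), (2.523, 95, 6), (3.488, 46, 5), (4.067, 26, 3), (4.668, 19, 2)]
[ 431.1 -335.2  170.2] [ 0.81  0.3  -0.86]
(np.float64(317.5), np.float64(241.5)) 18.0 (np.int32(36), np.int32(70), np.int32(1171)) [ 430.6 -315.8  111. ]
(np.float64(317.5), np.float64(244.5)) 18.0 (np.int32(36), np.int32(73), np.int32(1186)) [ 430.7 -316.2  117. ]
rim (array([ 432.37, -335.1 ,   29.65]), np.float64(0.2), 41)
flange (array([ 431.31, -332.28,   22.16]), np.float64(0.23), 11)
```

```bash
python3 -c "
from bench import arm; print(arm.job_done())"
```

```text
the job is handed in; nothing more can be done
None
```

The job is handed in: the spring stands free in the seat, the needle held midway between the long marks for over 1.2 s, and after lift-off it fell back to about 0.24 rad while the peak hand stayed between the marks at about 2.25 rad; the judge's verdict was not returned.

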